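Find a flywheel's heavy side on a roller stand

TASK

Take the brass flywheel out of its wooden cradle and lay its shaft on the rollers of the green balancing stand, with the wheel hanging midway between the two pairs of rollers, then let go so that it turns freely and comes to rest with its heavy side (the dark steel plug) at the bottom. Leave the grey flywheel in its cradle.

Things in the scene. Friction and masses are not known exactly. Their poses are not given: they have to be found in the camera images.
- brass_flywheel: Brass disc, 80 mm across, 16 mm thick, flat faces, on a steel shaft 10 mm thick, 112 mm long (18 mm collars at the faces); 0.3 kg, centre of mass about 6 mm off the axis. Origin: disc centre; y: shaft axis. Starts on its rim in a wooden cradle (90 mm long, 54 mm along the shaft, walls 32 mm high), shaft level, axis 54 mm up. Pinch both faces at the top of the rim, lift out. Either shaft end may go to either side.
- heavy_side (a point): Centre of the round dark steel plug (16 mm across, showing on both faces) in the brass flywheel: its heavy side. 26 mm from the shaft axis, mid-thickness. At the start up and to one side, 60 degrees from the top.
- stand: Green steel stand, fixed: base 100 x 124 mm, two low cheeks, each with a pair of free-turning steel rollers 28 mm across on its inner side. Origin: centre of underside; y: direction in which the shaft must lie. Roller centres x +-16, y +-38, z 52 mm; roller tops (highest points) z 66. A 10 mm shaft lying between the rollers has its axis at x 0, z 62. A wheel let go swings heavy side down, still within 4 s.
- grey_flywheel: Bystander: a grey aluminium flywheel of the same shape and size, without plug, balanced, standing in a second cradle like the first. Origin: disc centre; y: shaft axis.

How it is judged:
By the outcome, as a careful person would: the job done as asked, in the order asked, and still so for the second after the job is handed in, with the robot touching nothing.
It also fails if it takes over 45 s, if anything falls off the work surface, if the arm or the gripper's body presses on something with over 40 N, if the wrist force passes 120 N, or if a joint passes its speed limit or range.

ROBOT

A 7-joint arm with a two-finger parallel gripper is mounted at the origin on a cart in front of the work surface, level with it; the furniture and walls round the work are solid. World frame = base frame: x ahead of the robot, y to its left, z up, the work surface at z = 0. Lengths are in m, angles in rad, forces in N, time in s.
With the tool pointing down it reaches from about 0.4 to 0.875 m from the base axis. Payload 6.5 kg.
Tool frame: the origin (TCP) lies at the very end of the fingers, on their centre line; the grasp point (between the pads) lies 19 mm behind it; x points along the fingers, z is the direction in which the jaws open and shut, and the axes are right-handed (so a half turn about x gives the same grasp; the last joint's range is limited). The gripper opens to 85 mm and grips with 20 to 120 N. Pads are 22 mm wide; open, the fingers measure 114 mm over their backs; the gripper's body (76 mm by 85 mm) begins 54 mm behind the grasp point. The pads swing forward as they close: fully open they stand 13 mm farther back than shut.
Start: joints at [-1.329, 0.536, -0.004, 1.538, 0.003, 1.067, -0.071], TCP at [0.197, 0.619, 0.231] pointing down, gripper open.
Joint ranges: [-2.7, 2.7], [-0.37, 2.16], [-1.27, 1.26], [0.24, 2.4], [-1.31, 4.45], [0.19, 1.91], [-2.76, 2.76]. Speed limits (rad/s): [2.39, 2.39, 3.14, 3.14, 3.14, 3.14, 3.14].

INTERFACE

Orientations are given as a rotation vector (axis times angle).
In Python, from station import robot gives the robot as it stands.
- The arm moves only by the tool servo_tool, never from a script. Its argument "moves" is a list that holds one entry, the list of rows, each a list of 7 numbers: the shift along the tool's x, y, z in m, then the turn, a rotation vector about the tool's x, y, z in rad, then the closure in counts, from 0 (fully open) to 255 (shut). In form: [[[tx, ty, tz, wx, wy, wz, gripper], ...]]. A call has 1 to 10 rows; each row is the pose to reach, as a shift and turn from the pose commanded when the call began, along the tool's axes at that moment; what a row does not reach only later rows make up. A row lasts 1/12 s, in which the tool goes at most 41.7 mm and 7.16 degrees, less where a joint would pass 70% of its speed; a pose out of reach is approached as far as the arm can. A call with a gripper value outside its range is refused whole. The fingers move at their own pace and stop on an object; "newtons" is the grip in N (left out, the last holds). Time passes only in rows, so rows that repeat a pose let the fingers close. It gives the time, the measured TCP pose, the force and the opening at its end, in the units of the state.
- robot.get_obs(): the state, without advancing time (a new reading comes with each control period).
- robot.camera(name): name is "scene" or "top" or "wrist"; returns a dict with "image" (420x560x3 uint8, red, green, blue), "fx", "fy", "cx", "cy" (pixels), "extrinsics" (4x4, takes a point from camera to world coordinates); the wrist camera has in their place "T_tool_cam" (4x4, takes a point from camera to tool coordinates, whose origin is the TCP and whose axes are the tool frame's). Camera axes: x right, y down, z forward; pixel columns grow to the right and rows downward; lengths in m; the calibration is good to about 2 mm. A picture is of the moment at which its call begins: read the wrist's pose just before it. There is no depth.
- robot.hand_in(): hands the job in, once; it reports no verdict.
The state is a dict: "time_s": time; "qpos": joint angles; "dq": joint speeds; "joint_torque": joint torques, N m; "ee_pos": TCP position; "eef_rot": TCP orientation; "force": force on the tool from outside, world axes, zero at the start; "moment": the same for the moment, N m; "finger_gap": finger opening in m.
Only numpy, scipy, OpenCV 4.12 (cv2) and the standard library are available. Lean on these libraries where they do the work, as an engineer would, in place of code of your own. Each camera call takes 0.05 s, during which the arm holds its last target.

## Working session

There is one attempt and no reset: what is moved stays moved. The work goes in short steps, Python scripts to look and compute and a tool call to move; the robot and the scene stay as the last step left them, time stands still between calls to the robot, and variables do not carry over. Pictures are saved under pics/ and viewed, and the job is handed in when it is done.

Besides the shell and the picture viewer there is one more tool, called after "Emit:" as a command line: name --argument value ..., lists and objects as JSON in quotes. servo_tool: Moves the arm, as the interface text tells. Its arguments: {"type":"object","properties":{"moves":{"type":"array"},"newtons":{"type":"number"}},"required":["moves"]}

```bash
mkdir -p pics; ls
python3 - <<'E'
from station import robot
import cv2
print(robot.get_obs())
for n in ("scene","top","wrist"):
    c=robot.camera(n); cv2.imwrite(f"pics/{n}0.png",c["image"][:,:,::-1])
    print(n,{k:v for k,v in c.items() if k!="image"})
E
```

```text
pics
{'time_s': 0.0, 'qpos': array([-1.32923968,  0.53718225, -0.00445362,  1.53887936,  0.00256656,
        1.06731548, -0.07120167]), 'dq': array([ 0.00060724,  0.00120831, -0.00101799,  0.00107837,  0.00033597,
        0.00184534, -0.00144852]), 'joint_torque': array([-9.09060727e-04, -5.83426023e+01,  1.04827881e+00, -2.59110063e+01,
        1.23585854e-02,  9.50387155e-03,  2.89828449e-06]), 'ee_pos': array([0.19670376, 0.61884527, 0.23040009]), 'eef_rot': array([-0.98074626,  1.34060802,  0.97888039]), 'force': array([ 0.45822741, -0.5744173 ,  1.19297563]), 'moment': array([0.02258559, 0.01370488, 0.05258651]), 'finger_gap': 0.08519517923594119}
scene {'fx': 387.18669820196385, 'fy': 387.18669820196385, 'cx': 280.29522786789516, 'cy': 212.18911404463017, 'extrinsics': array([[-0.89115328, -0.35485338,  0.28270993,  0.31017415],
       [-0.45346694,  0.67656377, -0.58019755,  0.4925706 ],
       [ 0.01461377, -0.64524456, -0.7638363 ,  0.72491074],
       [ 0.        ,  0.        ,  0.        ,  1.        ]])}
top {'fx': 398.0189687679141, 'fy': 398.0189687679141, 'cx': 285.2648111598818, 'cy': 211.70392036519473, 'extrinsics': array([[-0.01510338, -0.98198226,  0.18836861,  0.40297908],
       [-0.99942808,  0.02052668,  0.02687335, -0.00195182],
       [-0.03025573, -0.187855  , -0.98173066,  0.92019702],
       [ 0.        ,  0.        ,  0.        ,  1.        ]])}
wrist {'fx': 372.05250912214115, 'fy': 372.05250912214115, 'cx': 276.5455162694961, 'cy': 210.85111398709725, 'T_tool_cam': array([[ 8.28687579e-04, -2.71101515e-01,  9.62550405e-01,
        -1.42071455e-01],
       [-1.69290096e-03, -9.62549736e-01, -2.71099870e-01,
         6.83171253e-02],
       [ 9.99998224e-01, -1.40484541e-03, -1.25660103e-03,
        -8.25075157e-04],
       [ 0.00000000e+00,  0.00000000e+00,  0.00000000e+00,
         1.00000000e+00]])}
```

View pics/scene0.png

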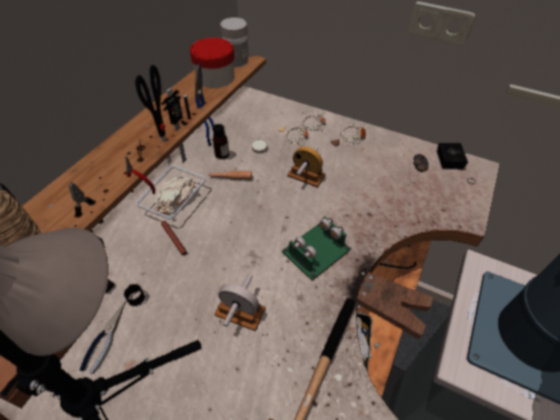

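View pics/top0.png

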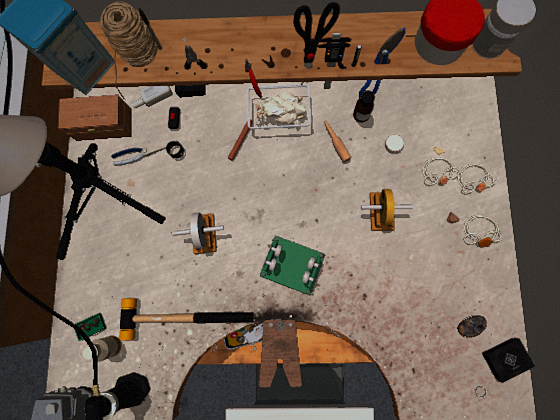

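View pics/wrist0.png

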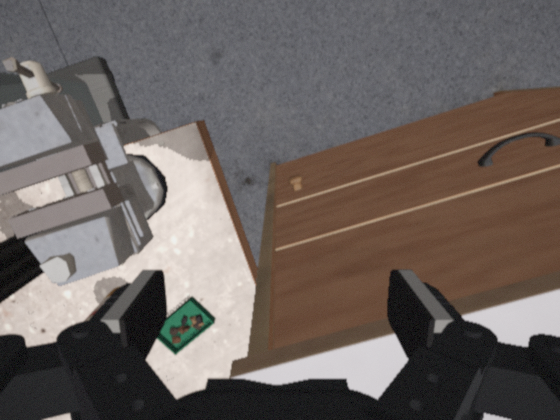

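The top view shows the brass wheel at about (388,209), the stand at (293,265) and the grey wheel at (203,231). In the scene view the brass wheel is at (308,163) and the stand at (317,248). Next I'll enlarge those areas.

Run:
```python
import cv2
def crop(n,x,y,w,h,o,s=8):
    i=cv2.imread(f"pics/{n}.png")[y:y+h,x:x+w]
    cv2.imwrite(f"pics/{o}.png",cv2.resize(i,None,fx=s,fy=s,interpolation=cv2.INTER_CUBIC))
crop("top0",350,175,80,70,"t_b"); crop("top0",253,230,80,70,"t_s")
crop("scene0",270,130,80,70,"s_b"); crop("scene0",275,210,80,70,"s_s")
import numpy as np
for n in("t_b","t_s","s_b","s_s"):pass
a=[cv2.imread(f"pics/{n}.png")for n in("t_b","s_b","t_s","s_s")]
```

```text
(no output)
```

View pics/t_b.png

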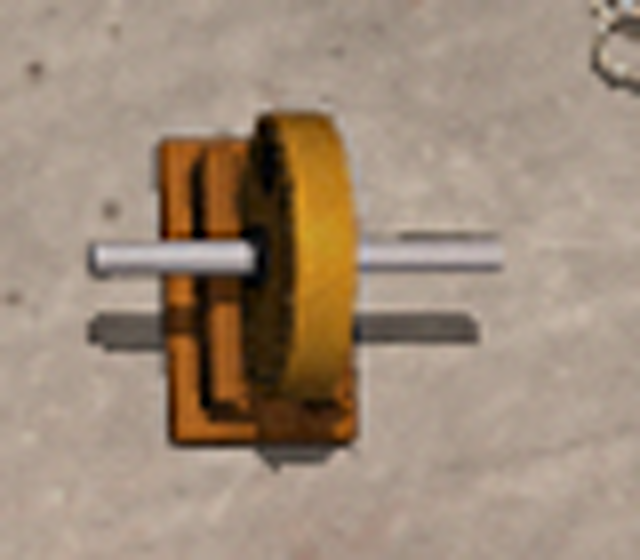

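View pics/s_b.png

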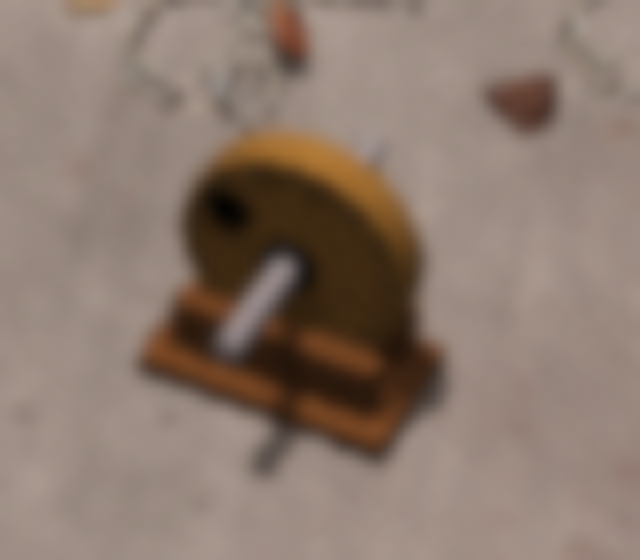

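View pics/t_s.png

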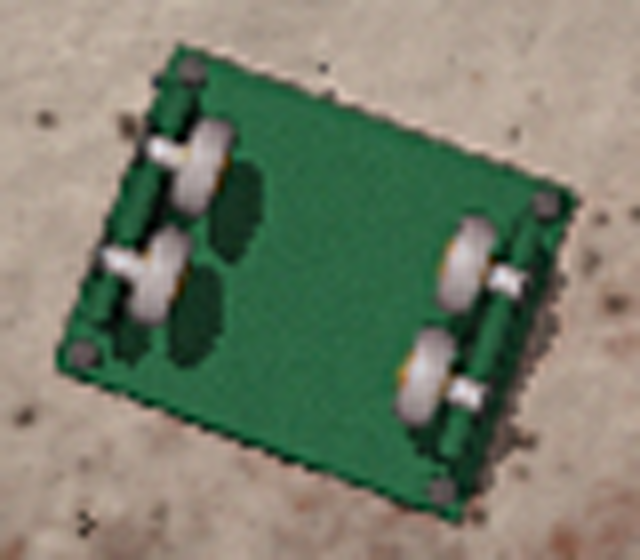

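View pics/s_s.png

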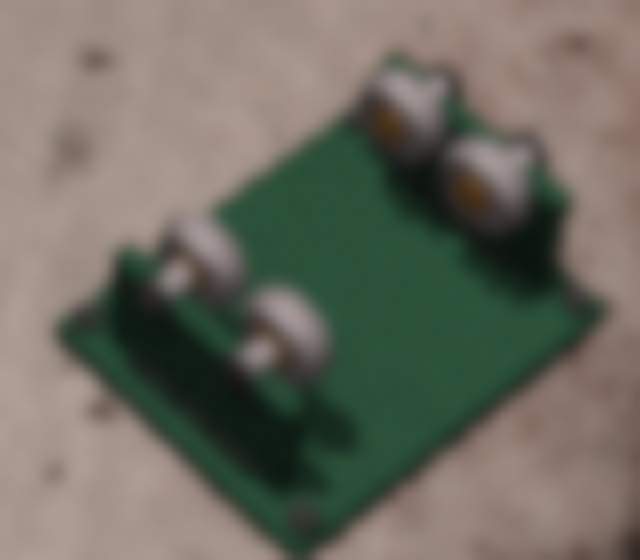

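```bash
cat > h.py <<'E'
import numpy as np, cv2
from scipy.optimize import least_squares
from scipy.spatial.transform import Rotation as R
CAM={}
def init():
    import pickle,os
    from station import robot
    if os.path.exists("cams.pkl"): CAM.update(pickle.load(open("cams.pkl","rb"))); return
    for n in("scene","top"):
        c=robot.camera(n); c.pop("image"); CAM[n]=c
    pickle.dump(CAM,open("cams.pkl","wb"))
def cu(p,x0,y0,s=8): return ((p[0]+.5)/s-.5+x0,(p[1]+.5)/s-.5+y0)
def ray(c,T,uv):
    d=np.array([(uv[0]-c["cx"])/c["fx"],(uv[1]-c["cy"])/c["fy"],1]); d=T[:3,:3]@d
    return T[:3,3],d/np.linalg.norm(d)
def proj(c,T,P):
    q=(np.asarray(P)-T[:3,3])@T[:3,:3]; return np.stack([c["fx"]*q[...,0]/q[...,2]+c["cx"],c["fy"]*q[...,1]/q[...,2]+c["cy"]],-1)
def tri(rays):
    A=0;b=0
    for o,d in rays:
        M=np.eye(3)-np.outer(d,d); A=A+M; b=b+M@o
    X=np.linalg.solve(A,b)
    return X,[np.linalg.norm((np.eye(3)-np.outer(d,d))@(X-o))*1e3 for o,d in rays]
def T_tool(pos,rv):
    T=np.eye(4);T[:3,:3]=R.from_rotvec(rv).as_matrix();T[:3,3]=pos;return T
E
python3 - <<'E'
from h import *
init(); np.set_printoptions(precision=4,suppress=True)
def two(t,s,to,so):
    r=[ray(CAM["top"],CAM["top"]["extrinsics"],cu(t,*to)),ray(CAM["scene"],CAM["scene"]["extrinsics"],cu(s,*so))]
    return tri(r)
B=[two(t,s,(350,175),(270,130)) for t,s in [((93,257),(228,350)),((500,252),(375,152))]]
for b in B: print("shaft",b)
print("mid",(B[0][0]+B[1][0])/2, "len",np.linalg.norm(B[0][0]-B[1][0]))
S=[two(t,s,(253,230),(275,210)) for t,s in [((180,43),(62,330)),((57,368),(300,555)),((462,522),(605,310)),
 ((205,165),(200,250)),((163,275),(285,330)),((468,262),(405,115)),((427,375),(487,185))]]
for s in S: print(s)
r=np.array([s[0] for s in S[3:]]);print("rollers mid",r.mean(0)," base mid",(S[0][0]+S[2][0])/2)
d=(r[0]+r[1]-r[2]-r[3])/2; print("axis",d,np.degrees(np.arctan2(d[1],d[0])))
e=S[0][0]-S[1][0];print("base x",e,np.degrees(np.arctan2(e[1],e[0])))
d=B[0][0]-B[1][0];print("shaft dir",np.degrees(np.arctan2(d[1],d[0])))
E
```

```text
shaft (array([ 0.5754, -0.1455,  0.0587]), [np.float64(0.5799988891430521), np.float64(0.5799988891429383)])
shaft (array([ 0.5751, -0.258 ,  0.0533]), [np.float64(1.0726560799522171), np.float64(1.0726560799522038)])
mid [ 0.5753 -0.2018  0.056 ] len 0.11262510760362811
(array([0.5221, 0.047 , 0.0081]), [np.float64(1.8180819580293994), np.float64(1.8180819580294403)])
(array([0.4316, 0.0831, 0.0103]), [np.float64(0.03901159526639914), np.float64(0.03901159526644017)])
(array([ 0.3874, -0.0302,  0.008 ]), [np.float64(0.18595837362759288), np.float64(0.18595837362750806)])
(array([0.4841, 0.0383, 0.0587]), [np.float64(0.3701623335771999), np.float64(0.37016233357719974)])
(array([0.4544, 0.05  , 0.0566]), [np.float64(0.036688231896255585), np.float64(0.03668823189615665)])
(array([ 0.4558, -0.0325,  0.0543]), [np.float64(0.9616387493038746), np.float64(0.9616387493038969)])
(array([ 0.4262, -0.0206,  0.0541]), [np.float64(0.5797175556546857), np.float64(0.5797175556545806)])
rollers mid [0.4551 0.0088 0.0559]  base mid [0.4547 0.0084 0.008 ]
axis [0.0283 0.0707 0.0035] 68.20023876782447
base x [ 0.0905 -0.0361 -0.0022] -21.749378055813096
shaft dir 89.80895746613623
```

Triangulation puts the stand at (0.455, 0.0086) with its axis at 68.2°. The brass wheel is at (0.575, -0.202), axis along y and about 55 mm up. Those agree with the stated heights. Next I'll work out the tool-frame move.

```bash
cat >> h.py <<'E'
np.set_printoptions(precision=4,suppress=True)
def down(deg):
    z=np.array([np.cos(np.radians(deg)),np.sin(np.radians(deg)),0]);x=np.array([0,0,-1.]);return np.stack([x,np.cross(z,x),z],1)
def rel(pos,deg):
    from station import robot
    o=robot.get_obs(); A=R.from_rotvec(o["eef_rot"]).as_matrix()
    print("now",o["ee_pos"],"zdir",A[:,2],"xdir",A[:,0],"t",o["time_s"],"q",o["qpos"],"gap",o["finger_gap"],"F",o["force"])
    print("shift",A.T@(np.array(pos)-o["ee_pos"]),"turn",R.from_matrix(A.T@down(deg)).as_rotvec())
E
python3 -c "
from h import *
rel([.575,-.202,.2],90);rel([.575,-.202,.2],-90)"
```

```text
now [0.1968 0.6192 0.2309] zdir [ 0.3029  0.953  -0.0008] xdir [-0.0002 -0.0008 -1.    ] t 0.25 q [-1.3292  0.5368 -0.0044  1.5383  0.0026  1.0673 -0.0712] gap 0.0856028733484164 F [0.2025 1.2539 0.8791]
shift [ 0.0314 -0.6091 -0.668 ] turn [-0.3078 -0.0008 -0.0001]
now [0.1968 0.6192 0.2309] zdir [ 0.3029  0.953  -0.0008] xdir [-0.0002 -0.0008 -1.    ] t 0.25 q [-1.3292  0.5368 -0.0044  1.5383  0.0026  1.0673 -0.0712] gap 0.0856028733484164 F [0.2025 1.2539 0.8791]
shift [ 0.0314 -0.6091 -0.668 ] turn [ 2.8338 -0.0001  0.0011]
```

Emit:
servo_tool --moves '[[[0.014,-0.269,-0.296,-0.14,0,0,0],[0.014,-0.269,-0.296,-0.14,0,0,0],[0.014,-0.269,-0.296,-0.14,0,0,0],[0.014,-0.269,-0.296,-0.14,0,0,0],[0.014,-0.269,-0.296,-0.14,0,0,0],[0.014,-0.269,-0.296,-0.14,0,0,0],[0.014,-0.269,-0.296,-0.14,0,0,0],[0.014,-0.269,-0.296,-0.14,0,0,0],[0.014,-0.269,-0.296,-0.14,0,0,0],[0.014,-0.269,-0.296,-0.14,0,0,0]]]'

```text
time_s: 1.08
ee_pos: [0.3649, 0.2514, 0.2173]
eef_rot: [-1.083, 1.286, 1.081]
force: [-0.5, 0.4, -0.3]
finger_gap: 0.0855
```

```bash
python3 -c "
from h import *
rel([.575,-.202,.2],90)"
```

```text
now [0.3649 0.2514 0.2173] zdir [ 0.1709  0.9853 -0.0012] xdir [ 0.0003 -0.0013 -1.    ] t 1.0833 q [-0.7867  0.2016  0.0915  2.0788 -0.0225  0.8628  0.7166] gap 0.08551366165367251 F [-0.4671  0.4245 -0.3349]
shift [ 0.0179 -0.2845 -0.4108] turn [-0.1718 -0.0012  0.0004]
```

Emit:
servo_tool --moves '[[[0.018,-0.285,-0.411,-0.172,0,0,0],[0.018,-0.285,-0.411,-0.172,0,0,0],[0.018,-0.285,-0.411,-0.172,0,0,0],[0.018,-0.285,-0.411,-0.172,0,0,0],[0.018,-0.285,-0.411,-0.172,0,0,0],[0.018,-0.285,-0.411,-0.172,0,0,0],[0.018,-0.285,-0.411,-0.172,0,0,0],[0.018,-0.285,-0.411,-0.172,0,0,0],[0.018,-0.285,-0.411,-0.172,0,0,0],[0.018,-0.285,-0.411,-0.172,0,0,0]]]'

```text
time_s: 1.92
ee_pos: [0.5381, -0.1169, 0.2026]
eef_rot: [-1.213, 1.207, 1.212]
force: [1.2, 0.9, 0.0]
finger_gap: 0.0856
```

```bash
python3 -c "
from h import *
rel([.575,-.202,.18],90)"
```

```text
now [ 0.5381 -0.1169  0.2026] zdir [-0.0044  1.      0.0001] xdir [ 0.0003  0.0001 -1.    ] t 1.9167 q [-0.0948  0.4104  0.2911  1.846  -0.1462  0.9056  1.8392] gap 0.08560806365530489 F [1.1927 0.906  0.0263]
shift [ 0.0226 -0.0365 -0.0853] turn [0.0044 0.0001 0.0003]
```

Emit:
servo_tool --moves '[[[0.02,-0.037,-0.085,0.004,0,0,0],[0.02,-0.037,-0.085,0.004,0,0,0],[0.02,-0.037,-0.085,0.004,0,0,0],[0.02,-0.037,-0.085,0.004,0,0,0],[0.02,-0.037,-0.085,0.004,0,0,0]]]'

```text
time_s: 2.33
ee_pos: [0.5745, -0.1995, 0.1821]
eef_rot: [-1.208, 1.21, 1.21]
force: [-0.0, 0.7, -0.8]
finger_gap: 0.0854
```

Run:
```python
from h import *
from station import robot
rel([.575,-.202,.066],90)
o=robot.get_obs();c=robot.camera("wrist");cv2.imwrite("pics/w1.png",c["image"][:,:,::-1])
T=T_tool(o["ee_pos"],o["eef_rot"])@c["T_tool_cam"]
import pickle;pickle.dump((c,T),open("w1.pkl","wb"))
for p in [(.575,-.258,.054),(.575,-.146,.054),(.575,-.202,.094)]: print(proj(c,T,p))
```

```text
now [ 0.5745 -0.1995  0.1821] zdir [0.0007 1.     0.0007] xdir [-0.0011  0.0007 -1.    ] t 2.3333 q [ 0.0464  0.5333  0.2959  1.7104 -0.1868  0.9268  1.9864] gap 0.08536061361676224 F [-0.0425  0.7297 -0.8334]
shift [ 0.1161 -0.0006 -0.0025] turn [-0.0007  0.0007 -0.0011]
[200.0883 202.3062]
[349.5496 201.9778]
[274.4833 217.4513]
```

View pics/w1.png

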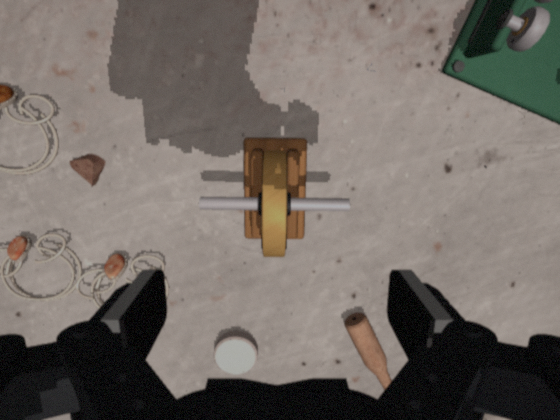

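Shaft ends show at (200,203) and (349,205), within 3 px of prediction. I'll descend now.

Emit:
servo_tool --moves '[[[0.04,-0.001,-0.002,0,0,0,0],[0.075,-0.001,-0.002,0,0,0,0],[0.1,-0.001,-0.002,0,0,0,0],[0.115,-0.001,-0.002,0,0,0,0],[0.115,-0.001,-0.002,0,0,0,0],[0.115,-0.001,-0.002,0,0,0,0]]]' --newtons 60

```text
time_s: 2.88
ee_pos: [0.5758, -0.1997, 0.0678]
eef_rot: [-1.21, 1.208, 1.212]
force: [0.5, -0.5, 0.5]
finger_gap: 0.0855
```

Run:
```python
from h import *
from station import robot
rel([.575,-.202,.066],90)
c=robot.camera("wrist");cv2.imwrite("pics/w2.png",c["image"][:,:,::-1])
```

```text
now [ 0.5758 -0.1997  0.0678] zdir [-0.0025  1.      0.0012] xdir [-0.0008  0.0012 -1.    ] t 2.8833 q [ 0.0837  0.6927  0.2466  1.7623 -0.2408  0.7172  2.0315] gap 0.08549094786623655 F [ 0.4966 -0.497   0.5498]
shift [ 0.0018  0.0008 -0.0023] turn [ 0.0025  0.0012 -0.0008]
```

View pics/w2.png

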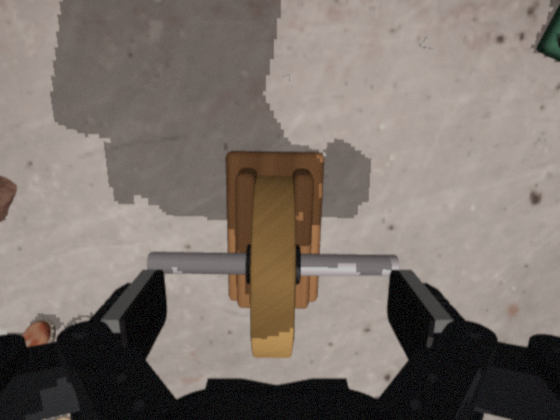

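The disc spans columns 250–297 and the fingers are centred at 277, an offset of about 1.5 mm. I'll nudge to centre and close.

Emit:
servo_tool --moves '[[[0.001,0.0005,-0.0015,0,0,0,100],[0.001,0.0005,-0.0015,0,0,0,150],[0.001,0.0005,-0.0015,0,0,0,180],[0.001,0.0005,-0.0015,0,0,0,200],[0.001,0.0005,-0.0015,0,0,0,255],[0.001,0.0005,-0.0015,0,0,0,255],[0.001,0.0005,-0.0015,0,0,0,255],[0.001,0.0005,-0.0015,0,0,0,255]]]' --newtons 60

```text
time_s: 3.6
ee_pos: [0.5756, -0.2034, 0.0669]
eef_rot: [-1.209, 1.209, 1.209]
force: [-1.0, 0.1, 5.7]
finger_gap: 0.0153
```

Run:
```python
from h import *
from station import robot
rel([.575,-.202,.066],90)
c=robot.camera("wrist");cv2.imwrite("pics/w3.png",c["image"][:,:,::-1])
```

```text
now [ 0.5756 -0.2034  0.0669] zdir [ 0.0001  1.     -0.0001] xdir [ 0.0004 -0.0001 -1.    ] t 3.6 q [ 0.0888  0.6948  0.2473  1.7612 -0.2414  0.715   2.0349] gap 0.015255210691253922 F [-1.0373  0.0965  5.6749]
shift [0.0009 0.0006 0.0014] turn [-0.0001 -0.0001  0.0004]
```

View pics/w3.png

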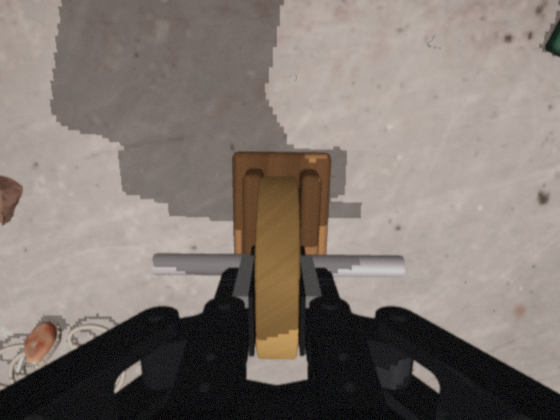

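Gripped. Lift slowly at first.

Emit:
servo_tool --moves '[[[-0.01,0,0,0,0,0,255],[-0.025,0,0,0,0,0,255],[-0.045,0,0,0,0,0,255],[-0.07,0,0,0,0,0,255],[-0.095,0,0,0,0,0,255],[-0.115,0,0,0,0,0,255],[-0.13,0,0,0,0,0,255],[-0.13,0,0,0,0,0,255]]]'

```text
time_s: 4.32
ee_pos: [0.577, -0.204, 0.2]
eef_rot: [-1.213, 1.206, 1.205]
force: [-0.2, -1.2, -2.9]
finger_gap: 0.0144
```

Run:
```python
from h import *
from station import robot
rel([.455,.0086,.2],68.2)
for n in("wrist","scene"):
  c=robot.camera(n);cv2.imwrite(f"pics/{n}4.png",c["image"][:,:,::-1])
c=robot.camera("top")["image"][150:260,330:460,::-1];cv2.imwrite("pics/top4.png",cv2.resize(c,None,fx=5,fy=5,interpolation=2))
```

```text
now [ 0.577 -0.204  0.2  ] zdir [-0.0001  1.     -0.0014] xdir [ 0.0051 -0.0014 -1.    ] t 4.3167 q [ 0.0461  0.5149  0.3046  1.6921 -0.1819  0.957   1.9888] gap 0.014386765000574474 F [-0.1544 -1.157  -2.8659]
shift [-0.001   0.122   0.2126] turn [ 0.3806 -0.0004  0.0053]
```

View pics/wrist4.png

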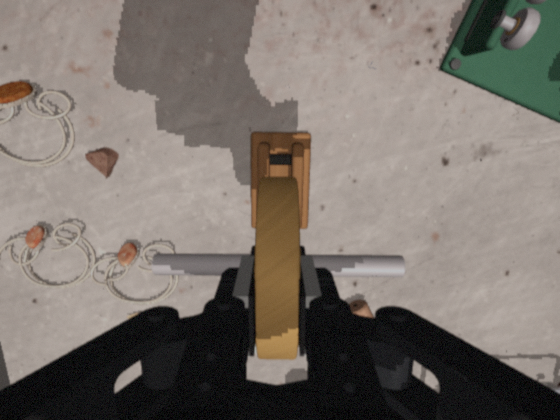

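View pics/scene4.png

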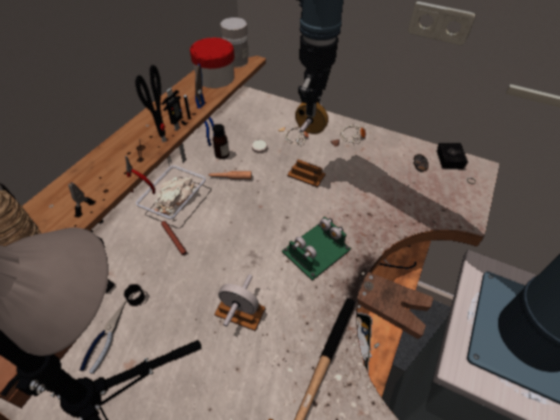

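Run:
```python
from h import *
from station import robot
i=cv2.imread("pics/wrist4.png")[225:305,130:430]
cv2.imwrite("pics/w4c.png",cv2.resize(i,None,fx=2.6,fy=2.6,interpolation=2))
c,_=__import__("pickle").load(open("w1.pkl","rb"))
T=c["T_tool_cam"]
D=372.05*.112/(403.5-153.5)
o=T[:3,3]; 
P=[T[:3,:3]@(D*np.array([(u-c["cx"])/c["fx"],(v-c["cy"])/c["fy"],1]))+o for u,v in((153.5,263.5),(403.5,265.5))]
print(P,(P[0]+P[1])/2)
# alternatively ray to plane tool x=0.0125
for p in P:
  d=p-o; print(o+d*(0.0125-o[0])/d[0])
```

```text
[array([ 0.0119,  0.0008, -0.0562]), array([ 0.0118, -0.0002,  0.0558])] [ 0.0119  0.0003 -0.0002]
[ 0.0125  0.0006 -0.0564]
[ 0.0125 -0.0005  0.056 ]
```

View pics/w4c.png

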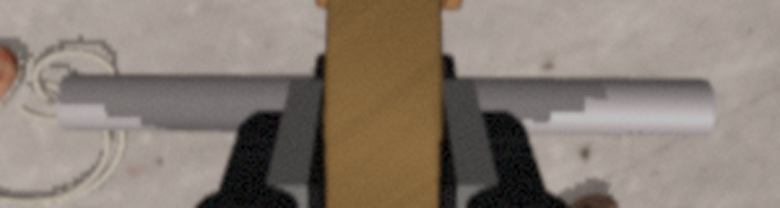

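Wheel centre in the tool frame is about (0.0125, 0, 0), and it hangs level. Next, over to the stand.

Emit:
servo_tool --moves '[[[0,0.02,0.03,0.06,0,0.005,255],[0,0.038,0.066,0.13,0,0.005,255],[0,0.056,0.097,0.19,0,0.005,255],[0,0.074,0.129,0.25,0,0.005,255],[0,0.092,0.16,0.3,0,0.005,255],[0,0.108,0.188,0.35,0,0.005,255],[0,0.118,0.205,0.38,0,0.005,255],[0,0.122,0.213,0.38,0,0.005,255],[0,0.122,0.213,0.38,0,0.005,255]]]'

```text
time_s: 5.22
ee_pos: [0.4518, 0.0116, 0.1955]
eef_rot: [-0.925, 1.369, 0.933]
force: [0.3, 0.1, -2.8]
finger_gap: 0.0152
```

Run:
```python
from h import *
from station import robot
import pickle
rel([.455,.0086,.1],68.2)
o=robot.get_obs();c=robot.camera("wrist");cv2.imwrite("pics/w5.png",c["image"][:,:,::-1])
T=T_tool(o["ee_pos"],o["eef_rot"])@c["T_tool_cam"];pickle.dump((c,T),open("w5.pkl","wb"))
a=np.radians(68.2-90);M=np.array([[np.cos(a),-np.sin(a)],[np.sin(a),np.cos(a)]])
for x in(-16,16):
  for y in(-38,38):
    q=M@np.array([x,y])/1e3+[.455,.0086]; print(x,y,proj(c,T,[*q,.052]),proj(c,T,[*q,.066]))
for x in(-50,50):
  for y in(-62,62):
    q=M@np.array([x,y])/1e3+[.455,.0086]; print(x,y,proj(c,T,[*q,.008]))
```

```text
now [0.4518 0.0116 0.1955] zdir [ 0.3667  0.9304 -0.0016] xdir [-0.0075  0.0012 -1.    ] t 5.2167 q [-0.4226  0.2607  0.3481  2.0866 -0.123   0.8205  1.1948] gap 0.015201556506921904 F [ 0.3156  0.1393 -2.7628]
shift [ 0.0955 -0.0048 -0.0015] turn [ 0.0051 -0.0017 -0.0074]
-16 -38 [227.6843 182.2591] [225.2592 185.828 ]
-16 38 [324.9931 182.6263] [327.3103 186.2143]
16 -38 [228.9302 221.4621] [226.6357 226.7791]
16 38 [323.4897 221.8327] [325.6672 227.1691]
-50 -62 [205.4361 134.1309]
-50 62 [347.8079 134.6426]
50 -62 [210.4336 242.2839]
50 62 [342.0796 242.8101]
```

View pics/w5.png

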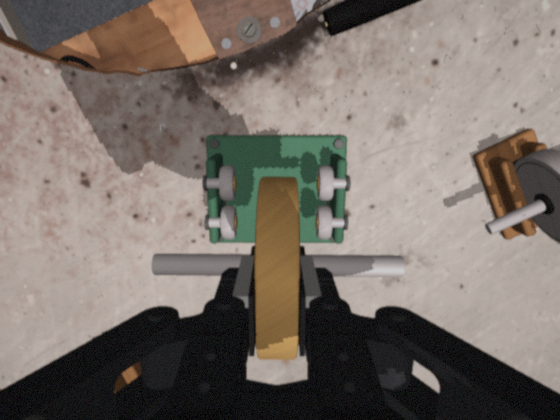

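Predicted base corners and rollers match the picture within about 1 px, e.g. corners (206,135) and (343,243). I'll descend to z = 0.1 and check.

Emit:
servo_tool --moves '[[[0.03,-0.0045,-0.0015,0.005,-0.0017,-0.007,255],[0.06,-0.0045,-0.0015,0.005,-0.0017,-0.007,255],[0.08,-0.0045,-0.0015,0.005,-0.0017,-0.007,255],[0.09,-0.0045,-0.0015,0.005,-0.0017,-0.007,255],[0.095,-0.0045,-0.0015,0.005,-0.0017,-0.007,255],[0.095,-0.0045,-0.0015,0.005,-0.0017,-0.007,255],[0.095,-0.0045,-0.0015,0.005,-0.0017,-0.007,255]]]'

```text
time_s: 5.85
ee_pos: [0.4575, 0.0061, 0.1022]
eef_rot: [-0.922, 1.364, 0.919]
force: [0.4, -0.0, -3.2]
finger_gap: 0.0148
```

Run:
```python
from h import *
from station import robot
rel([.455,.0086,.0745],68.2)
o=robot.get_obs();c=robot.camera("wrist");cv2.imwrite("pics/w6.png",c["image"][:,:,::-1])
T=T_tool(o["ee_pos"],o["eef_rot"])@c["T_tool_cam"]
a=np.radians(68.2-90);M=np.array([[np.cos(a),-np.sin(a)],[np.sin(a),np.cos(a)]])
for x in(-16,16):
  for y in(-38,38):
    q=M@np.array([x,y])/1e3+[.455,.0086]; print(x,y,proj(c,T,[*q,.052]),proj(c,T,[*q,.066]))
for x in(-50,50):
  for y in(-62,62):
    q=M@np.array([x,y])/1e3+[.455,.0086]; print(x,y,proj(c,T,[*q,.008]))
i=c["image"][:,:,::-1];cv2.imwrite("pics/w6c.png",cv2.resize(i[110:310,140:420],None,fx=2.8,fy=2.8,interpolation=2))
for n in ("top","scene"):
  i=robot.camera(n)["image"][:,:,::-1]
  i=i[200:310,230:360] if n=="top" else i[180:290,250:390]
  cv2.imwrite(f"pics/{n}6.png",cv2.resize(i,None,fx=5,fy=5,interpolation=2))
```

```text
now [0.4575 0.0061 0.1022] zdir [0.3761 0.9266 0.0011] xdir [ 0.0035 -0.0003 -1.    ] t 5.85 q [-0.3559  0.4351  0.2956  2.1451 -0.2228  0.5862  1.2849] gap 0.014800009747533592 F [ 0.4369 -0.0206 -3.1782]
shift [0.0276 0.0033 0.0013] turn [-0.0051  0.001   0.0033]
-16 -38 [209.476  201.8301] [204.6    208.9057]
-16 38 [352.1288 200.8814] [357.6481 207.8922]
16 -38 [212.7095 257.5058] [208.2795 268.1323]
16 38 [349.3119 256.6284] [354.3848 267.2003]
-50 -62 [180.0507 131.3627]
-50 62 [379.5945 129.9778]
50 -62 [191.2575 278.0709]
50 62 [369.6342 276.9402]
```

View pics/w6c.png

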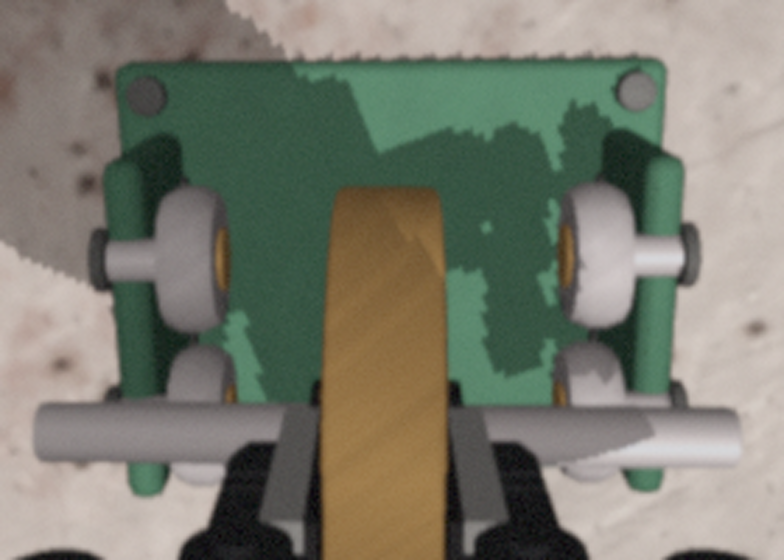

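View pics/scene6.png

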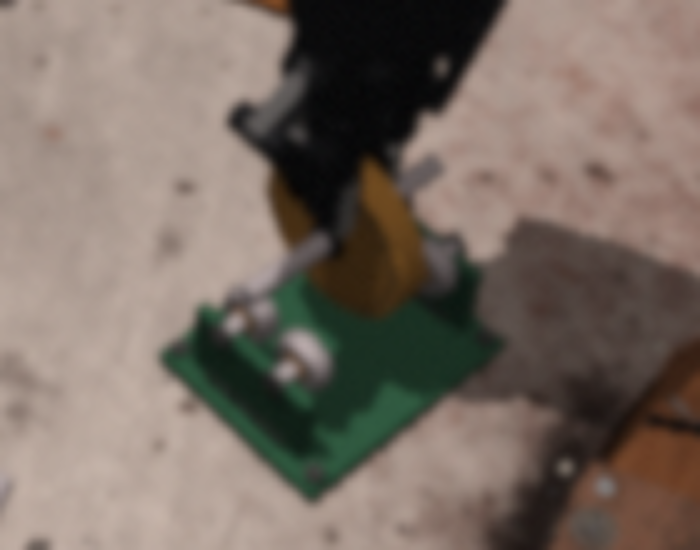

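Emit:
servo_tool --moves '[[[0.006,0.003,0.0013,-0.003,0.001,0.003,255],[0.013,0.003,0.0013,-0.003,0.001,0.003,255],[0.018,0.003,0.0013,-0.003,0.001,0.003,255],[0.018,0.003,0.0013,-0.003,0.001,0.003,255],[0.018,0.003,0.0013,-0.003,0.001,0.003,255]]]'

```text
time_s: 6.42
ee_pos: [0.4538, 0.009, 0.0831]
eef_rot: [-0.923, 1.368, 0.925]
force: [0.5, 0.1, -3.3]
finger_gap: 0.0147
```

Run:
```python
from h import *
from station import robot
rel([.455,.0086,.0745],68.2)
c=robot.camera("wrist")
rel([.455,.0086,.0745],68.2)
i=c["image"][:,:,::-1];cv2.imwrite("pics/w7c.png",cv2.resize(i[110:310,140:420],None,fx=2.8,fy=2.8,interpolation=2))
```

```text
now [0.4538 0.009  0.0831] zdir [ 0.3725  0.928  -0.0009] xdir [-0.0021 -0.0002 -1.    ] t 6.4167 q [-0.3459  0.4709  0.2763  2.1563 -0.2412  0.5449  1.2983] gap 0.014733399664022123 F [ 0.4632  0.0835 -3.317 ]
shift [ 0.0086 -0.0013  0.    ] turn [-0.0012 -0.0009 -0.0018]
now [0.4542 0.009  0.0833] zdir [ 0.3726  0.928  -0.0006] xdir [-0.0013 -0.0001 -1.    ] t 6.4667 q [-0.346   0.4704  0.2765  2.156  -0.2411  0.5449  1.2982] gap 0.015130501566709907 F [ 0.4796 -0.1743 -3.0895]
shift [ 0.0088 -0.0009 -0.0001] turn [-0.0013 -0.0006 -0.0012]
```

View pics/w7c.png

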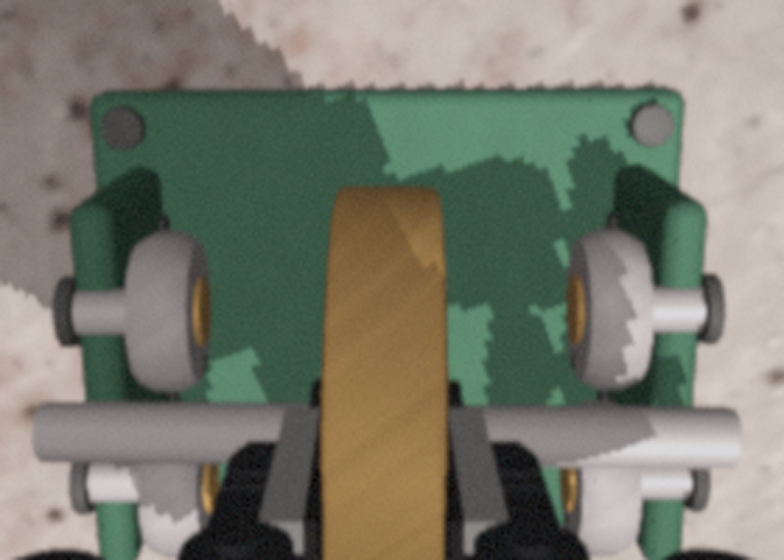

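The wheel is centred between the rollers: disc middle at column 385, roller middle at 390, about 0.8 mm off. I'll lower slowly with that correction.

Emit:
servo_tool --moves '[[[0.002,-0.0008,0.0007,0,0,0,255],[0.004,-0.0008,0.0007,0,0,0,255],[0.006,-0.0008,0.0007,0,0,0,255],[0.007,-0.0008,0.0007,0,0,0,255],[0.008,-0.0008,0.0007,0,0,0,255],[0.008,-0.0008,0.0007,0,0,0,255]]]'

```text
time_s: 6.97
ee_pos: [0.4551, 0.0095, 0.0754]
eef_rot: [-0.923, 1.367, 0.924]
force: [-0.5, 1.2, -3.4]
finger_gap: 0.0147
```

Run:
```python
from h import *
from station import robot
c=robot.camera("wrist")
rel([.455,.0086,.0745],68.2)
print(robot.get_obs()["moment"])
i=c["image"][:,:,::-1];cv2.imwrite("pics/w8c.png",cv2.resize(i[110:310,140:420],None,fx=2.8,fy=2.8,interpolation=2))
```

```text
now [0.4551 0.0095 0.0754] zdir [ 0.3725  0.928  -0.0004] xdir [-0.0012  0.0001 -1.    ] t 7.0167 q [-0.3393  0.4876  0.2681  2.1561 -0.2495  0.5276  1.3048] gap 0.014791000055405176 F [-0.2625 -0.6058 -2.7091]
shift [ 0.0009 -0.0002 -0.0009] turn [-0.0012 -0.0004 -0.0011]
[0.0522 0.0749 0.0131]
```

View pics/w8c.png

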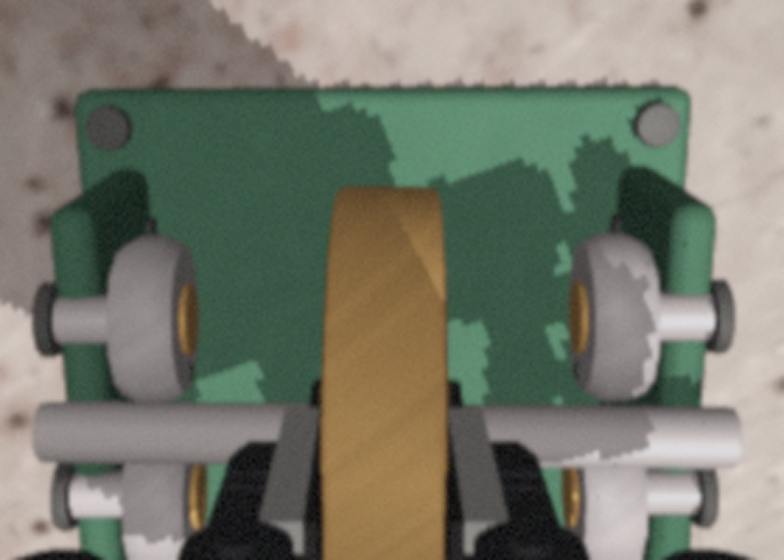

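Emit:
servo_tool --moves '[[[0.0005,0,0,0,0,0,255],[0.001,0,0,0,0,0,255],[0.001,0,0,0,0,0,255],[0.001,0,0,0,0,0,255]]]'

```text
time_s: 7.35
ee_pos: [0.455, 0.0096, 0.0747]
eef_rot: [-0.923, 1.367, 0.925]
force: [-2.1, 0.4, 3.0]
finger_gap: 0.0151
```

Run:
```python
from h import *
from station import robot
rel([.455,.0086,.0745],68.2)
```

```text
now [0.455  0.0096 0.0747] zdir [ 0.3722  0.9281 -0.0003] xdir [-0.0013  0.0003 -1.    ] t 7.35 q [-0.3384  0.489   0.2671  2.1564 -0.2503  0.5259  1.3057] gap 0.015069608279970477 F [-2.1267  0.3899  3.0312]
shift [ 0.0002 -0.0003 -0.0009] turn [-0.0009 -0.0003 -0.0013]
```

Contact: +3 N upward, so the rollers carry the wheel. A small sideways relief, then open.

Emit:
servo_tool --moves '[[[0,0.0004,0,0,0,0,255],[0,0.0004,0,0,0,0,255],[0,0.0004,0,0,0,0,190],[0,0.0004,0,0,0,0,150],[0,0.0004,0,0,0,0,130],[0,0.0004,0,0,0,0,130],[0,0.0004,0,0,0,0,130]]]' --newtons 20

```text
time_s: 7.93
ee_pos: [0.4551, 0.0096, 0.0745]
eef_rot: [-0.923, 1.366, 0.924]
force: [0.7, -0.2, 0.0]
finger_gap: 0.0419
```

Run:
```python
from h import *
from station import robot
c=robot.camera("wrist")
rel([.455,.0086,.0745],68.2)
i=c["image"][:,:,::-1];cv2.imwrite("pics/w9c.png",cv2.resize(i[110:310,140:420],None,fx=2.8,fy=2.8,interpolation=2))
```

```text
now [0.455  0.0096 0.0745] zdir [ 0.3727  0.928  -0.0002] xdir [-0.0006  0.     -1.    ] t 7.9833 q [-0.3388  0.4891  0.2672  2.1571 -0.2505  0.5245  1.3052] gap 0.04176693659578083 F [-0.0691  0.0014  0.4407]
shift [ 0.     -0.0003 -0.0009] turn [-0.0014 -0.0002 -0.0006]
```

View pics/w9c.png

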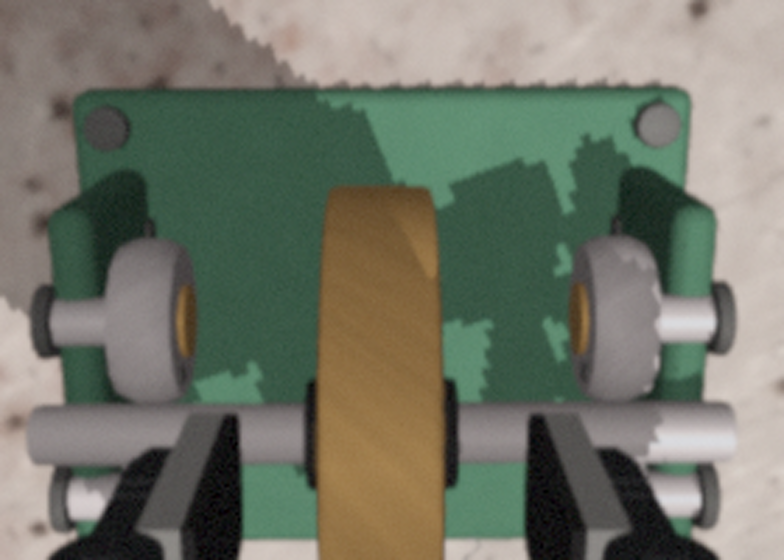

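It's released, still within about 0.5 mm of midway, with zero force. I'll lift straight up.

Emit:
servo_tool --moves '[[[-0.015,0,-0.0005,0,0,0,130],[-0.035,0,-0.0005,0,0,0,130],[-0.07,0,-0.0005,0,0,0,130],[-0.11,0,-0.0005,0,0,0,130],[-0.15,0,-0.0005,0,0,0,130],[-0.17,0,-0.0005,0,0,0,130],[-0.17,0,-0.0005,0,0,0,130]]]'

```text
time_s: 8.57
ee_pos: [0.4579, 0.0093, 0.2491]
eef_rot: [-0.924, 1.358, 0.92]
force: [0.4, 0.3, -0.3]
finger_gap: 0.0418
```

Emit:
servo_tool --moves '[[[0,-0.03,-0.03,0,0,0,130],[0,-0.06,-0.06,0,0,0,130],[0,-0.09,-0.09,0,0,0,130],[0,-0.12,-0.12,0,0,0,130],[0,-0.12,-0.15,0,0,0,130],[0,-0.12,-0.18,0,0,0,130],[0,-0.12,-0.2,0,0,0,130],[0,-0.12,-0.2,0,0,0,130],[0,-0.12,-0.2,0,0,0,130],[0,-0.12,-0.2,0,0,0,130]]]'

```text
time_s: 9.4
ee_pos: [0.4918, -0.2201, 0.2437]
eef_rot: [-0.923, 1.367, 0.926]
force: [0.8, -0.1, 0.6]
finger_gap: 0.0419
```

Emit:
servo_tool --moves '[[[0,0,0,0,0,0,130],[0,0,0,0,0,0,130],[0,0,0,0,0,0,130],[0,0,0,0,0,0,130],[0,0,0,0,0,0,130],[0,0,0,0,0,0,130],[0,0,0,0,0,0,130],[0,0,0,0,0,0,130],[0,0,0,0,0,0,130],[0,0,0,0,0,0,130]]]'

```text
time_s: 10.23
ee_pos: [0.4917, -0.2212, 0.2445]
eef_rot: [-0.923, 1.367, 0.924]
force: [0.4, 0.2, -0.4]
finger_gap: 0.0418
```

Emit:
servo_tool --moves '[[[0,0,0,0,0,0,130],[0,0,0,0,0,0,130],[0,0,0,0,0,0,130],[0,0,0,0,0,0,130],[0,0,0,0,0,0,130],[0,0,0,0,0,0,130],[0,0,0,0,0,0,130],[0,0,0,0,0,0,130],[0,0,0,0,0,0,130],[0,0,0,0,0,0,130]]]'

```text
time_s: 11.07
ee_pos: [0.4917, -0.2212, 0.2445]
eef_rot: [-0.923, 1.367, 0.924]
force: [0.6, 0.7, -0.6]
finger_gap: 0.0419
```

Emit:
servo_tool --moves '[[[0,0,0,0,0,0,130],[0,0,0,0,0,0,130],[0,0,0,0,0,0,130],[0,0,0,0,0,0,130],[0,0,0,0,0,0,130],[0,0,0,0,0,0,130],[0,0,0,0,0,0,130],[0,0,0,0,0,0,130],[0,0,0,0,0,0,130],[0,0,0,0,0,0,130]]]'

```text
time_s: 11.9
ee_pos: [0.4917, -0.2212, 0.2445]
eef_rot: [-0.923, 1.367, 0.924]
force: [-0.9, -1.0, -0.6]
finger_gap: 0.0421
```

Run:
```python
from h import *
from station import robot
rel([.455,.0086,.0745],68.2)
for n in ("top","scene"):
  f=robot.camera(n)["image"][:,:,::-1]; cv2.imwrite(f"pics/{n}10f.png",f)
  i=f[220:310,240:350] if n=="top" else f[190:280,260:370]
  cv2.imwrite(f"pics/{n}10.png",cv2.resize(i,None,fx=6,fy=6,interpolation=2))
```

```text
now [ 0.4917 -0.2212  0.2445] zdir [ 0.3725  0.928  -0.0003] xdir [-0.0009  0.0001 -1.    ] t 11.9 q [-0.0439  0.3562  0.484   1.8417 -0.1948  0.9914  1.7107] gap 0.04206698942228759 F [-0.9135 -1.0338 -0.5798]
shift [0.17   0.1195 0.1996] turn [-0.0013 -0.0003 -0.0009]
```

View pics/scene10.png

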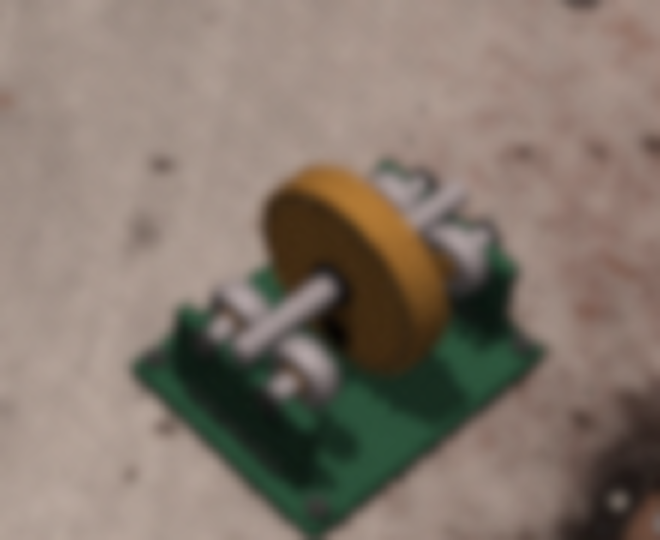

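View pics/top10.png

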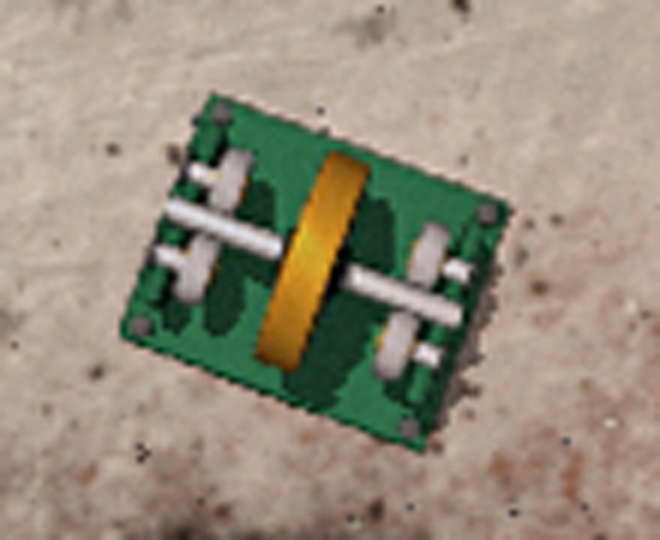

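View pics/scene10f.png

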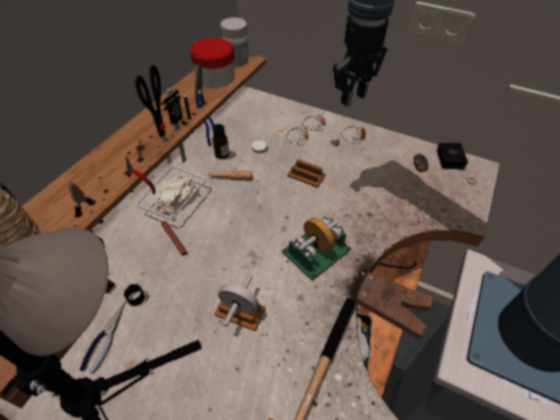

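The shaft lies on all four rollers and the wheel is midway. A dark plug shows near (335,325) in the scene crop, below the shaft. I'll wait a little longer, then check that it's still and compare against projection.

Emit:
servo_tool --moves '[[[0,0,0,0,0,0,130],[0,0,0,0,0,0,130],[0,0,0,0,0,0,130],[0,0,0,0,0,0,130],[0,0,0,0,0,0,130],[0,0,0,0,0,0,130],[0,0,0,0,0,0,130],[0,0,0,0,0,0,130],[0,0,0,0,0,0,130],[0,0,0,0,0,0,130]]]'

```text
time_s: 12.83
ee_pos: [0.4917, -0.2212, 0.2445]
eef_rot: [-0.923, 1.367, 0.924]
force: [-0.8, 0.5, -0.1]
finger_gap: 0.0418
```

Run:
```python
from h import *
from station import robot
c=robot.camera("scene");f=c["image"][:,:,::-1].copy(); p=cv2.imread("pics/scene10f.png")
print("max diff at wheel",np.abs(f[200:280,270:360].astype(int)-p[200:280,270:360]).max())
for n in ("top",):
  g=robot.camera(n)["image"][:,:,::-1]; print(np.abs(g[220:310,240:350].astype(int)-cv2.imread("pics/top10f.png")[220:310,240:350]).max())
a=np.radians(68.2);ax=np.array([np.cos(a),np.sin(a),0]);xx=np.array([np.sin(a),-np.cos(a),0])
C=np.array([.455,.0088,.062])
for d in(-30,-15,0,15,30):
  t=np.radians(d);q=C+.008*ax+.026*(np.sin(t)*xx-np.cos(t)*np.array([0,0,1]))
  u=proj(c,c["extrinsics"],q);print(d,u,"crop",(u+.5-[285,210])*12-.5)
for s in(-1,1):print("end",(proj(c,c["extrinsics"],C+s*.056*ax)+.5-[285,210])*12-.5)
cv2.imwrite("pics/s11.png",cv2.resize(f[210:260,285:345],None,fx=12,fy=12,interpolation=2))
```

```text
max diff at wheel 3
14
-30 [318.6881 246.9899] crop [409.7569 449.3784]
-15 [316.5393 245.8781] crop [383.9717 436.0372]
0 [314.3327 244.1929] crop [357.4926 415.8152]
15 [312.2091 242.049 ] crop [332.0093 390.0883]
30 [310.3013 239.5852] crop [309.1154 360.5224]
end [618.148  147.6031]
end [171.6921 476.0146]
```

View pics/s11.png

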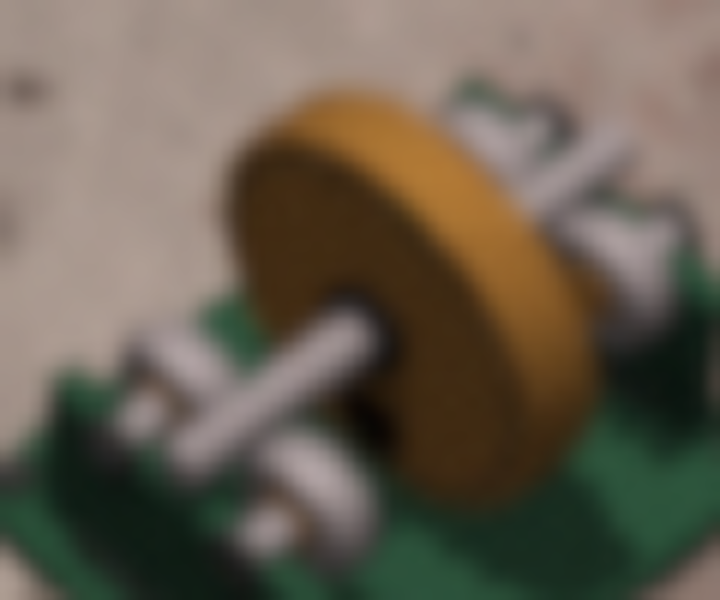

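The plug shows at (368,415) against a predicted (357,416) for straight down, and the wheel is still. Handing in.

```bash
python3 -c "
from station import robot
print(robot.hand_in())"
```

```text
the job is handed in; nothing more can be done
None
```

I gripped the brass flywheel by both faces at the top of its rim and lifted it out of its cradle. I laid its shaft on the stand's rollers, opened the gripper, backed away and handed the job in at about 13 s.

**Last checks:**
- **Placement:** right after release the wheel was within about 0.5 mm of midway. The later top view shows the shaft lying on both pairs of rollers.
- **Heavy side:** the plug sits straight below the shaft. It is within about 1 px of the predicted bottom position, so within a few degrees.
- **At rest:** two scene pictures about 1 s apart showed no motion at the wheel (largest pixel difference 3). The matching top pictures differed by up to 14 in places. I put that down to image noise or shadow and did not look into it further.
- **Rest of the scene:** the grey flywheel was not touched and is still in its cradle. The arm stands clear of everything, and the largest tool force I read was about 6 N.

**Disagreement:** the camera-based and gripped wheel positions differed by about 1.5 mm, and the predicted shaft ends were about 1 px off in the scene view. Both fit the stated calibration error. No check failed.

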